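# Lean the teak board against the upstand and chock its foot with the stone

### The arm

A 7-joint arm with a two-finger parallel gripper is mounted at the origin on the work surface. World frame = base frame: x ahead of the robot, y to its left, z up, the work surface at z = 0. Lengths are in m, angles in rad, forces in N, time in s.
With the tool pointing down it reaches from about 0.425 to 0.925 m from the base axis. Payload 6.8 kg.
Tool frame: the origin (TCP) lies midway between the tips of the shut fingers; the grasp point (between the pads) lies 19 mm behind it; z points along the fingers, y is the direction in which the jaws open and shut (so a half turn about z gives the same grasp; the last joint's range is limited). The gripper opens to 85 mm and grips with 20 to 120 N. Pads are 22 mm wide; open, the fingers measure 114 mm over their backs; the gripper's body (76 mm by 85 mm) begins 54 mm behind the grasp point. The pads swing forward as they close: fully open they stand 13 mm farther back than shut.
Start: joints at [1.162, 0.477, 0.022, 1.555, -0.011, 1.109, -0.083], TCP at [0.2, -0.645, 0.231] pointing down, gripper open.
Joint ranges: [-2.96, 2.96], [-0.34, 2.1], [-1.41, 1.46], [0.24, 2.44], [-1.37, 4.51], [0.17, 1.92], [-2.96, 2.96]. Speed limits (rad/s): [2.39, 2.39, 3.14, 3.14, 3.14, 3.14, 3.14].

### API

Orientations are given as a unit quaternion [w, x, y, z].
In Python, from station import bot gives the robot as it stands. The module is installed in compiled form; this text tells all that it offers.
- The arm moves only by the tool play_rows, never from a script. Its argument "motion" is a list of rows, each a list of 2 entries, a list of its own where there are three numbers: the shift along the tool's x, y, z as a fraction of full scale, then the turn, a rotation vector about the tool's x, y, z as a fraction of full scale. In form: [[[tx, ty, tz], [rx, ry, rz]], ...]. A call has 1 to 8 rows; each row is the pose to reach, as a shift and turn from the pose measured when the call began, along the tool's axes at that moment, turning the shorter way round; what a row does not reach only later rows make up. Full scale, the value 1, is 400 mm for a shift and 360 degrees for a turn. A row lasts 1/10 s, in which the tool goes at most 50 mm and 8.59 degrees, less where a joint would pass 70% of its speed; a pose out of reach is approached as far as the arm can. A call with a number of a shift or a turn outside -1 to 1 is refused whole. A call with a gripper value outside its range is refused whole. "fingers" is the finger opening in mm, from 0 to 85.4, set as the call begins (left out, the last holds). The fingers move at their own pace and stop on an object; "grip_force" is the grip in N (left out, the last holds). Time passes only in rows, so rows that repeat a pose let the fingers close. It gives the time, the measured TCP pose, the force and the opening at its end, in the units of the state.
- bot.get_obs(): the state, without advancing time (a new reading comes with each control period).
- bot.read_camera(name): name is "side" or "top" or "wrist"; returns a dict with "pixels" (400x640x3 uint8, red, green, blue), "range_z" (400x640 float32, m along the optical axis (not along the pixel's ray), 0 where there is no reading), "fovy" (degrees; the focal length in pixels is half the picture's height over the tangent of half this angle, whatever the lens; pixels are square), "cx", "cy" (the principal point, pixels), "k1" (the pictures are not rectified: a ray, as slopes to the right and down, at radius r is drawn at 1 + k1 r^2 times it, then the intrinsics apply), "pose" (4x4, takes a point from camera to world coordinates). Camera axes: x right, y down, z forward; pixel columns grow to the right and rows downward; lengths in m; the calibration is good to about 2 mm. A picture is of the moment at which its call begins.
- bot.hand_in(): hands the job in, once; it reports no verdict.
The state is a dict: "t": time; "q": joint angles; "joint_vel": joint speeds; "joint_torque": joint torques, N m; "eef_pos": TCP position; "tool_rot": TCP orientation; "contact_force": force on the tool from outside, world axes, zero at the start; "torque": the same for the moment, N m; "gripper_width": opening from 0.0 (shut) to 1.0 (fully open).
Only numpy, scipy, OpenCV 4.12 (cv2) and the standard library are available. Lean on these libraries where they do the work, as an engineer would, in place of code of your own. Each camera call takes 0.05 s, during which the arm holds its last target.

### The job

The teak board has drained in its sloping steel rack: lift it out, stand it on the granite slab with its short edge down and gently lean it back, square, against about the middle of the white upstand along the slab's side, at a safe slope of about 20 degrees from upright, and let go. Then lay the grinding stone on the slab end-on to the upstand, flat side down, with one end right up against the middle of the board's foot so that it cannot slip out. Leave the other things standing where they are.

Things in the scene. Friction and masses are not known exactly. Their poses are not given: they have to be found in the camera images.
- board: Teak board with two dark stripes, 120 (x) x 16 (y, thickness) x 200 (z, up along the board) mm, about 0.26 kg. Origin: centre of its lower 120 x 16 edge. Starts in the rack, sloping 30 degrees from vertical with its top towards the rack's +y and its x along the rack's x; its upper 80 mm stands clear and can be gripped across the thickness with the tool tilted along the board.
- board_foot (a point): Centre of the board's lower edge face (same place and axes as board).
- board_top (a point): Centre of the board's upper edge face, 200 mm along the board's z from the foot.
- rack: Fixed sloping steel drainer, base 180 x 150 mm, origin under its centre. The board's foot sits at y -50, z 42 mm in its frame: two back bars support the board's lower 112 mm on its +y side, two lips 22 mm high (along the board) hold its foot on the -y side with 3 mm play. Draw the board out along its own slope.
- slab: Fixed dark granite slab 400 x 400 x 30 mm, origin under its centre, top at z 30 mm. Along its +y edge a fixed white upstand (the wall) runs its whole length in x: face towards -y at y 180 mm, upper edge at z 150 mm (120 above the slab). A leaning board rests against that upper front edge: with the lower rear edge of its foot 44 mm out from the face it slopes 20 degrees.
- stone: Grey grinding stone, D-shaped section: flat underside, vertical sides up to 26 mm, rounded top; 52 mm wide (its x), 110 mm long (its y), 52 mm high, 0.72 kg (varies by a fifth). Origin: centre of its underside. Its end faces are flat and upright. Starts on the slab, about end-on to the upstand but turned up to 30 degrees.
- stone_end_a (a point): Foot of the stone's +y end face, at the level of its underside, mid-width.
- stone_end_b (a point): Foot of the stone's -y end face, at the level of its underside, mid-width.
- bowl: Blue ceramic bowl, 96 mm across, 45 mm high, origin under its centre; bystander on the slab.
- container: Green plastic box with pale snap lid, 92 x 92 x 67 mm, origin under its centre; bystander on the slab (it and the bowl may swap places).
- scoop: Teak scoop about 155 mm long lying along its y, 45 mm wide, 26 mm high; bystander on the slab.
- jar: Amber jar, 72 mm across, 110 mm high, origin under its centre; bystander on the table.
Mind the look-alikes: they are no part of the job. What is shaped like the stone but blue or turquoise is not meant.

How it is judged:
On the way, in this order (a step that is already met when the one before it is completed fails the run):
1. The board, let go by the robot, leans on the upstand with its foot on the slab (angle between board's own z axis and vertical between 0.19 and 0.54 rad and z of board_foot in the frame of slab between 0.026 and 0.042 m and y of board_foot in the frame of slab between 0.08 and 0.168 m and x of board_foot in the frame of slab between -0.1 and 0.1 m and y of board_top in the frame of slab above 0.172 m and angle between the x axis of board and the x axis of slab, either way round below 0.2 rad and contact force between the fingers and board below 0.1 N and linear speed of board below 0.02 m/s), for 0.3 s.
2. The stone lies end-on against the middle of the board's foot (angle between board's own z axis and vertical between 0.19 and 0.54 rad and z of board_foot in the frame of slab between 0.026 and 0.042 m and y of board_foot in the frame of slab between 0.08 and 0.168 m and x of board_foot in the frame of slab between -0.1 and 0.1 m and y of board_top in the frame of slab above 0.172 m and angle between the x axis of board and the x axis of slab, either way round below 0.2 rad and ((y of stone_end_a in the frame of board_foot between -0.0155 and 0.0155 m and x of stone_end_a in the frame of board_foot between -0.035 and 0.035 m and z of stone_end_a in the frame of board_foot between -0.02 and 0.02 m) or (y of stone_end_b in the frame of board_foot between -0.0155 and 0.0155 m and x of stone_end_b in the frame of board_foot between -0.035 and 0.035 m and z of stone_end_b in the frame of board_foot between -0.02 and 0.02 m)) and angle between stone's own z axis and vertical below 0.1 rad and angle between the y axis of stone and the y axis of slab, either way round below 0.35 rad and z of stone in the frame of slab between 0.026 and 0.036 m and linear speed of each of board, stone below 0.02 m/s), for 0.2 s.
At the end, for the whole second after the job is handed in: Board at rest, lower edge on the slab, leaning on the upstand 11 to 31 deg from vertical, square within 11 deg, within 100 mm of its middle; stone flat on the slab, within 20 deg of end-on, one end within 7 mm of the foot's front and 35 mm of its middle; bystanders within 30 mm of their places (all of step 2); the robot touches nothing.
It fails at once if The board is banged down on the slab or against the upstand (over 60 N) (contact force between board and slab above 60 N).
It fails at once if A bystander is shifted by more than 30 mm (distance of any of bowl, container, scoop, jar from where it was at the start of the episode above 0.03 m).
It also fails if it takes over 59 s, if anything falls off the work surface, if the arm or the gripper's body presses on something with over 40 N, if the wrist force passes 120 N, or if a joint passes its speed limit or range.

## Working session

There is one attempt and no reset: what is moved stays moved. The work goes in short steps, Python scripts to look and compute and a tool call to move; the robot and the scene stay as the last step left them, time stands still between calls to the robot, and variables do not carry over. Pictures are saved under pics/ and viewed, and the job is handed in when it is done.

Besides the shell and the picture viewer there is one more tool, called after ">>>" as a command line: name --argument value ..., lists and objects as JSON in quotes. play_rows: Moves the arm, as the interface text tells. Shift numbers are shares of 400 mm and turn numbers shares of 360 degrees, none past 1 either way. Its arguments: {"type":"object","properties":{"motion":{"type":"array"},"fingers":{"type":"number"},"grip_force":{"type":"number"}},"required":["motion"]}

```bash
mkdir -p pics
cat > h.py <<'E'
import numpy as np, cv2
from station import bot
from scipy.spatial.transform import Rotation as R
def cam(n):
    d=bot.read_camera(n); d['f']=200/np.tan(np.radians(d['fovy'])/2); return d
def save(d,name): cv2.imwrite('pics/'+name,d['pixels'][:,:,::-1])
def K(d): return np.array([[d['f'],0,d['cx']],[0,d['f'],d['cy']],[0,0,1.]])
def rays(d,uv):
    uv=np.asarray(uv,float).reshape(-1,1,2)
    p=cv2.undistortPoints(uv,K(d),np.array([d['k1'],0,0,0.])).reshape(-1,2)
    return np.c_[p,np.ones(len(p))]
def pts(d,uv):
    uv=np.asarray(uv).reshape(-1,2); z=d['range_z'][uv[:,1].astype(int),uv[:,0].astype(int)]
    P=rays(d,uv)*z[:,None]; return P@d['pose'][:3,:3].T+d['pose'][:3,3]
def plane(d,uv,h):
    r=rays(d,uv)@d['pose'][:3,:3].T; o=d['pose'][:3,3]
    return o+r*((h-o[2])/r[:,2])[:,None]
def cloud(d):
    v,u=np.mgrid[0:400,0:640]; uv=np.c_[u.ravel(),v.ravel()]
    return pts(d,uv).reshape(400,640,3)
def tool():
    o=bot.get_obs(); q=o['tool_rot']; return np.array(o['eef_pos']),R.from_quat([q[1],q[2],q[3],q[0]])
def delta(p,Rt):
    p0,R0=tool(); s=R0.inv().apply(np.asarray(p)-p0)/0.4; r=(R0.inv()*Rt).as_rotvec()/(2*np.pi)
    n=max(np.linalg.norm(s)*.4/.05,np.linalg.norm(r)*360/8.59)
    print('shift',s.round(4),'turn',r.round(4),'rows>=',n.round(1))
E
cat > a.py <<'E'
from h import *
for n in ['side','top','wrist']:
    d=cam(n); save(d,n+'0.png'); print(n,d['fovy'],d['cx'],d['cy'],d['k1'],d['pose'].round(3).tolist())
    np.save(n+'0.npy',d,allow_pickle=True)
print(bot.get_obs())
E
python3 a.py
```

```text
side 50.28475759621068 306.6114088542613 207.4220876347292 -0.04525027985776348 [[-0.901, -0.244, 0.358, 0.086], [-0.433, 0.521, -0.736, 0.892], [-0.007, -0.818, -0.575, 0.842], [0.0, 0.0, 0.0, 1.0]]
top 57.80276829059594 324.2623935577414 202.61383531952595 -0.01935484642535624 [[-0.023, -0.995, 0.102, 0.419], [-1.0, 0.021, -0.02, -0.011], [0.018, -0.102, -0.995, 1.111], [0.0, 0.0, 0.0, 1.0]]
wrist 59.702194755930755 320.23958869996636 202.33763846465908 -0.06324995294700192 [[0.296, -0.915, -0.274, 0.269], [-0.955, -0.285, -0.083, -0.621], [-0.002, 0.287, -0.958, 0.373], [0.0, 0.0, 0.0, 1.0]]
{'t': 0.15, 'q': array([ 1.16190107,  0.4776252 ,  0.02234078,  1.55615403, -0.01152555,
        1.10930581, -0.08308804]), 'joint_vel': array([ 0.00093635, -0.00199255, -0.00109668, -0.0030173 ,  0.00020216,
       -0.0002419 , -0.0006579 ]), 'joint_torque': array([ 2.26919597e-03, -5.96930301e+01,  1.60992935e+00, -2.81493974e+01,
        1.26449854e-02,  6.54230462e-03,  6.74935308e-06]), 'eef_pos': array([ 0.19987033, -0.64428375,  0.23056859]), 'tool_rot': array([-6.68688852e-04,  9.88709527e-01,  1.49843267e-01, -1.36394494e-04]), 'contact_force': array([-0.10838515,  0.48836606,  0.42748575]), 'torque': array([ 0.04133853, -0.04378357,  0.04366799]), 'gripper_width': 0.9995440269187987}
```

View pics/side0.png

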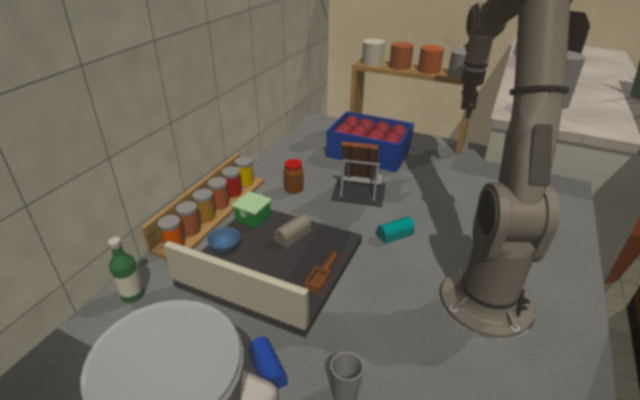

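View pics/top0.png

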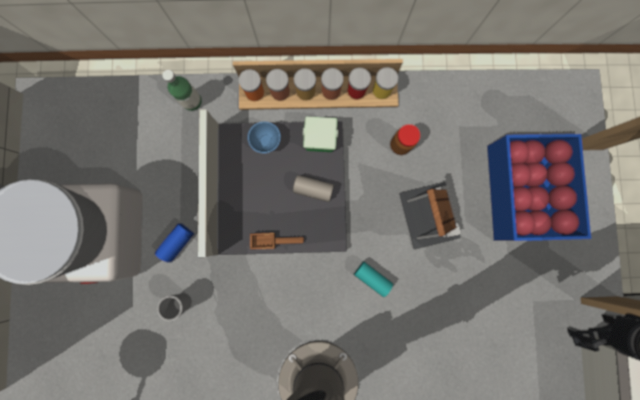

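View pics/wrist0.png

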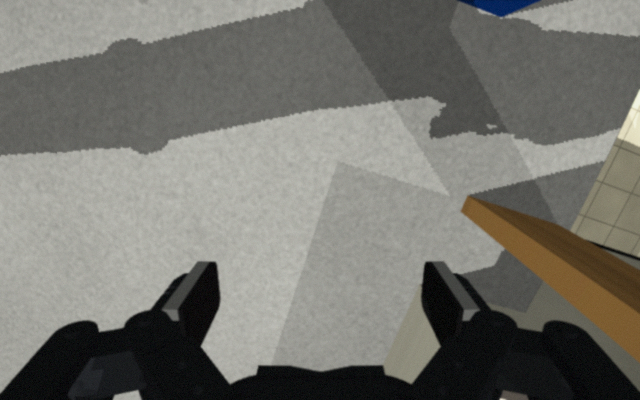

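The side view shows the board at about (360,160) in the rack at (360,185). The stone is at (293,231) and the upstand crosses (165..305, 245..320). In the top view the slab spans (205..350, 122..252), with the upstand on its left (+y). The stone is at (314,187), the board's top at about (440,212), the bowl at (264,137), the container at (320,133) and the scoop at (275,240). Next I'll measure these.

```bash
cat > b.py <<'E'
from h import *
for n,box in [('top',(390,170,480,260)),('top',(190,100,360,265)),('side',(320,120,400,220)),('side',(150,180,370,330))]:
    d=np.load(n+'0.npy',allow_pickle=True).item()
    x0,y0,x1,y1=box; c=d['pixels'][y0:y1,x0:x1,::-1]; s=min(780//(x1-x0),580//(y1-y0))
    cv2.imwrite(f'pics/crop_{n}_{x0}.png',cv2.resize(c,None,fx=s,fy=s,interpolation=cv2.INTER_CUBIC)); print(n,box,s)
for n in ['top','side']:
    d=np.load(n+'0.npy',allow_pickle=True).item(); C=cloud(d)
    hsv=cv2.cvtColor(d['pixels'],cv2.COLOR_RGB2HSV)
    print(n)
    P={'top':dict(slabTL=(222,128),slabBR=(340,245),wall=(204,180),table=(380,330),stone=(314,187),boardtop=(435,205),bowl=(264,137),box=(320,133),jar=(408,135),rackbase=(420,230)),
       'side':dict(wall=(235,280),slab=(250,265),stone=(293,228),board=(360,160),table=(420,280),jar=(293,170))}[n]
    for k,(u,v) in P.items(): print(k,C[v,u].round(4),hsv[v,u])
E
python3 b.py
```

```text
top (390, 170, 480, 260) 6
top (190, 100, 360, 265) 3
side (320, 120, 400, 220) 5
side (150, 180, 370, 330) 3
top
slabTL [0.765  0.2749 0.0316] [165   9  54]
slabBR [ 0.4022 -0.0758  0.033 ] [165   6  85]
wall [0.5845 0.29   0.152 ] [ 33  15 211]
table [ 1.461e-01 -1.907e-01  1.000e-04] [30  5 93]
stone [ 0.57   -0.0027  0.0815] [ 18  34 167]
boardtop [ 0.4984 -0.3042  0.2191] [ 12 139 150]
bowl [0.7328 0.1462 0.0368] [104 104 159]
box [ 0.7239 -0.0231  0.0976] [ 43  28 213]
jar [ 0.7098 -0.2733  0.111 ] [  1 191 192]
rackbase [ 0.4416 -0.3228  0.0095] [90  3 73]
side
wall [0.5626 0.3082 0.1161] [ 22  45 129]
slab [0.6146 0.1706 0.0291] [12 19 67]
stone [0.5543 0.0227 0.0756] [ 19  47 131]
board [ 0.4799 -0.3342  0.1412] [13 65 74]
table [ 0.175  -0.0045 -0.0009] [ 21  16 110]
jar [ 0.6922 -0.2471  0.0958] [  6 193 120]
```

View pics/crop_top_390.png

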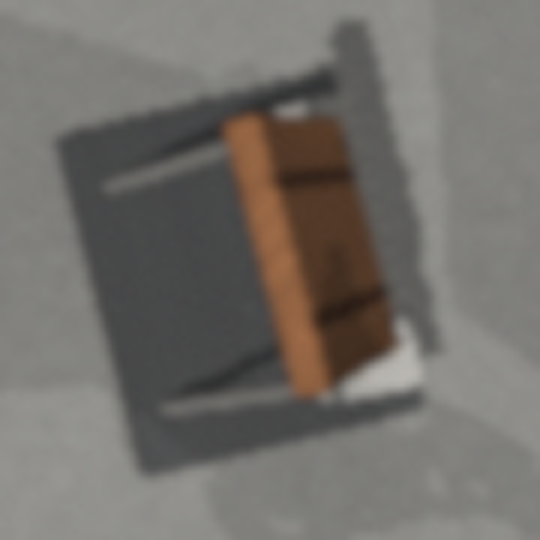

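View pics/crop_side_320.png

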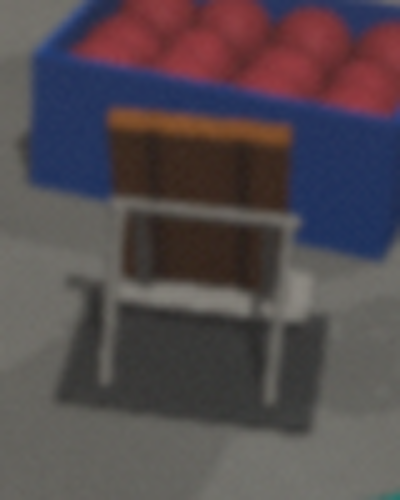

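View pics/crop_top_190.png

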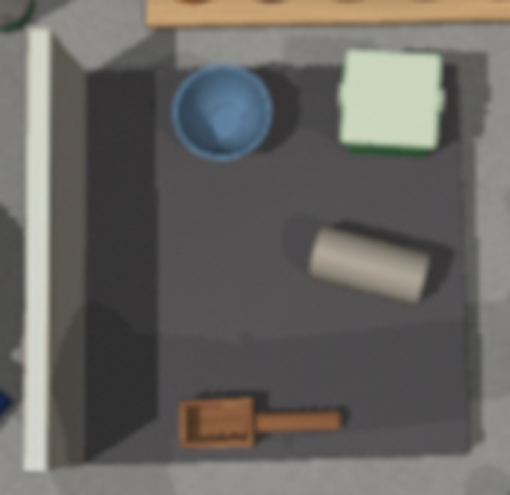

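The top crop shows the board's top edge from (235,120) to (315,395) in the 6x crop. It is about 13° yawed and leans to +y, as it will on the upstand. The stone lies at 3x (370,265), turned about 14°. The side crop shows the two back bars and the crossbar behind the board.

```bash
cat > c.py <<'E'
from h import *
T=np.load('top0.npy',allow_pickle=True).item(); S=np.load('side0.npy',allow_pickle=True).item()
def rect(P):
    (c,s,a)=cv2.minAreaRect(P[:,:2].astype(np.float32)*1000); return np.round(c,1),np.round(s,1),round(a,2),cv2.boxPoints((c,s,a)).round(0).tolist()
def fit(P):
    c=np.median(P,0); n=np.linalg.svd(P-c)[2][2]; k=abs((P-c)@n)<.004; c=P[k].mean(0); n=np.linalg.svd(P[k]-c)[2][2]; return c,n,k.sum(),abs((P[k]-c)@n).mean()
for nm,d in [('top',T),('side',S)]:
    C=cloud(d); hsv=cv2.cvtColor(d['pixels'],cv2.COLOR_RGB2HSV); h,s,v=[hsv[...,i] for i in range(3)]
    reg=lambda x0,x1,y0,y1,z0,z1:(C[...,0]>x0)&(C[...,0]<x1)&(C[...,1]>y0)&(C[...,1]<y1)&(C[...,2]>z0)&(C[...,2]<z1)
    print('==',nm)
    B=reg(.35,.65,-.45,-.22,.03,.26)&(h<20)&(s>80 if nm=='top' else s>55)
    m=B.astype(np.uint8); n,l,st,_=cv2.connectedComponentsWithStats(m); i=1+np.argmax(st[1:,4]); m=l==i
    P=C[m]; print('board px',st[i])
    face=cv2.erode(m.astype(np.uint8),np.ones((3,3)))>0
    if nm=='top':
        tp=m&(v>125); fc=face&(v<115)
        print('top edge',tp.sum(),C[tp].mean(0).round(4),rect(plane(T,np.argwhere(tp)[:,::-1],0.219)))
    else: fc=face&(v<100); tp=m&(v>105); print('top',tp.sum(),C[tp].mean(0).round(4),rect(C[tp]))
    c,n,k,e=fit(C[fc]); n*=np.sign(n[2]); print('face c,n',c.round(4),n.round(4),k,e.round(4),'tilt',np.degrees(np.arcsin(abs(n[2]))),'yaw of x',np.degrees(np.arctan2(-n[0],n[1])))
    # stone
    M=reg(.45,.68,-.1,.1,.045,.1)&(h<30); q=cv2.connectedComponentsWithStats(M.astype(np.uint8)); i=1+np.argmax(q[2][1:,4]); M=q[1]==i
    P=C[M]; print('stone',M.sum(),P[:,2].max().round(4),rect(P))
    if nm=='top':
        c2,n2=C[M].mean(0),0
        for zz in(.03,.056): print(' stone outline cast',zz,rect(plane(T,np.argwhere(M)[:,::-1],zz)))
    # wall
    W=reg(.3,.9,.24,.36,.142,.16)&(s<60); P=C[W]; print('wall top',W.sum(),P[:,2].mean().round(4),rect(P))
    W=reg(.3,.9,.24,.36,.05,.14)&(s<80); P=C[W]; c,n,k,e=fit(P); print('wall face',c.round(4),n.round(4),k,e, np.degrees(np.arctan2(n[0],n[1])))
    W=reg(.3,.9,-.15,.36,.026,.037); P=C[W]; print('slab top',P[:,2].mean().round(4),rect(P))
    for nme,bx in dict(bowl=(.65,.85,.05,.25,.04,.1),box=(.65,.85,-.12,.05,.045,.12),scoop=(.35,.5,-.02,.25,.036,.08),jar=(.6,.8,-.4,-.2,.02,.15)).items():
        M=reg(*bx); P=C[M]; print(nme,M.sum(),P[:,2].max().round(3),rect(P)[:3])
    if nm=='top':
        W=reg(.35,.65,-.45,-.15,.003,.016); P=C[W];print('rackbase',rect(P),P[:,2].mean())
E
python3 c.py
```

```text
== top
board px [427 189  28  47 803]
top edge 234 [ 0.4812 -0.3063  0.215 ] (array([ 479.7, -305.5]), array([115.9,  14. ]), 12.38, [[422.0, -311.0], [425.0, -325.0], [538.0, -300.0], [535.0, -286.0]])
face c,n [ 0.4911 -0.3488  0.1545] [ 0.1623 -0.8556  0.4916] 445 0.0006 tilt 29.44573084827625 yaw of x -169.26048283742176
stone 677 0.0862 (array([5.722e+02, 2.000e-01]), array([109.8,  52.8]), 73.92, [[532.0, -45.0], [582.0, -60.0], [613.0, 46.0], [562.0, 60.0]])
 stone outline cast 0.03 (array([575.6,   1.8]), array([115. ,  54.4]), 73.94, [[534.0, -46.0], [586.0, -61.0], [618.0, 50.0], [565.0, 65.0]])
 stone outline cast 0.056 (array([571.8,   1.5]), array([112.2,  53.1]), 73.94, [[531.0, -45.0], [582.0, -60.0], [613.0, 48.0], [562.0, 63.0]])
wall top 1227 0.1495 (array([582.6, 296.1]), array([398.7,  22.2]), 0.23, [[383.0, 306.0], [383.0, 284.0], [782.0, 286.0], [782.0, 308.0]])
wall face [0.5991 0.2863 0.0971] [ 7.6e-03 -1.0e+00 -6.0e-04] 288 0.00041477691183837987 179.5622953130541
slab top 0.0303 (array([595.1, 105.5]), array([587.8, 506.3]), 0.13, [[301.0, 358.0], [302.0, -1
[... 875 characters left out ...]
[571.0, -56.0], [605.0, 53.0], [557.0, 68.0]])
wall top 1174 0.148 (array([576.4, 298.8]), array([396.7,  25.6]), 0.43, [[378.0, 310.0], [378.0, 285.0], [775.0, 287.0], [775.0, 313.0]])
wall face [0.5615 0.3084 0.0963] [ 0.001  -1.     -0.0029] 3439 0.0008778721493238422 179.94133701284966
slab top 0.0294 (array([600.4, 109.6]), array([501.5, 595.7]), 89.41, [[300.0, -138.0], [896.0, -144.0], [901.0, 357.0], [305.0, 363.0]])
bowl 673 0.098 (array([760.3, 146. ]), array([179.7, 103.8]), 0.39)
box 950 0.107 (array([761.1, -17.7]), array([181.7, 102.4]), 2.51)
scoop 467 0.058 (array([416. , 113.9]), array([ 46.3, 157. ]), 0.66)
jar 541 0.113 (array([ 706.1, -268.7]), array([69.9, 70.9]), 19.96)
```

```bash
cat >> h.py <<'E'
def frame(yaw,tilt):
    a,t=np.radians([yaw,tilt]); bx=np.array([np.cos(a),np.sin(a),0]); h=np.array([-np.sin(a),np.cos(a),0]); bz=np.sin(t)*h+np.cos(t)*np.array([0,0,1]); by=np.cross(bz,bx); return bx,by,bz
def toolfor(yaw,tilt):
    bx,by,bz=frame(yaw,tilt); return R.from_matrix(np.c_[bx,-by,-bz])
E
python3 - <<'E'
from h import *
bx,by,bz=frame(11.8,30); top=np.array([.4795,-.3045,.215])
p0,R0=tool()
delta(p0+[0,0,.14],R0)
p=top+.07*bz; print(p,bz,by); delta(p,toolfor(11.8,30)); delta((p+p0)/2+[0,0,.1],toolfor(11.8,15))
E
```

```text
shift [-0.     -0.0005 -0.35  ] turn [0. 0. 0.] rows>= 2.8
[ 0.47234264 -0.27023964  0.27562178] [-0.10224803  0.48943369  0.8660254 ] [-0.17709878  0.84772403 -0.5       ]
shift [ 0.9277 -0.6914 -0.1118] turn [-0.0835 -0.0039  0.0148] rows>= 9.3
shift [ 0.4638 -0.3461 -0.3059] turn [-0.0419 -0.002   0.015 ] rows>= 5.2
```

>>> play_rows --motion '[[[0, 0, -0.12], [0, 0, 0]], [[0.1, -0.08, -0.22], [0, 0, 0.004]], [[0.19, -0.15, -0.28], [-0.015, 0, 0.006]], [[0.28, -0.22, -0.3], [-0.03, 0, 0.01]], [[0.38, -0.29, -0.31], [-0.042, -0.002, 0.015]], [[0.48, -0.36, -0.3], [-0.05, -0.002, 0.015]], [[0.57, -0.43, -0.29], [-0.06, -0.003, 0.015]], [[0.66, -0.5, -0.27], [-0.07, -0.003, 0.015]]]' --fingers 85 --grip_force 40

```text
t: 0.95
eef_pos: [0.3932, -0.3747, 0.3401]
tool_rot: [0.218, 0.97, 0.1, 0.025]
contact_force: [2.8, -0.7, -0.9]
gripper_width: 0.995
```

Run:
```python
from h import *
bx,by,bz=frame(11.8,30); top=np.array([.4795,-.3045,.215])
p=top+.07*bz; print(tool()[0],bot.get_obs()['q'].round(2)); delta(p,toolfor(11.8,30))
```

```text
[ 0.39318919 -0.37467516  0.34014124] [ 0.65  0.01 -0.22  1.98  0.45  0.92 -1.16]
shift [ 0.2464 -0.2639  0.0545] turn [-0.0128 -0.0007 -0.0003] rows>= 2.9
```

>>> play_rows --motion '[[[0.08, -0.09, 0.01], [-0.005, 0, 0]], [[0.16, -0.18, 0.02], [-0.01, 0, 0]], [[0.22, -0.24, 0.04], [-0.0128, -0.0007, 0]], [[0.2464, -0.264, 0.0545], [-0.0128, -0.0007, 0]], [[0.2464, -0.264, 0.0545], [-0.0128, -0.0007, 0]], [[0.2464, -0.264, 0.0545], [-0.0128, -0.0007, 0]]]'

```text
t: 1.55
eef_pos: [0.4719, -0.2708, 0.2756]
tool_rot: [0.257, 0.961, 0.098, 0.026]
contact_force: [-0.5, -0.2, 2.2]
gripper_width: 0.992
```

Run:
```python
from h import *
d=cam('wrist'); save(d,'wrist1.png'); np.save('wrist1.npy',d,allow_pickle=True)
bx,by,bz=frame(11.8,30); top=np.array([.4795,-.3045,.215])
delta(top+.07*bz,toolfor(11.8,30)); print(bot.get_obs()['q'].round(2))
```

```text
shift [ 0.0023 -0.0027 -0.0003] turn [ 0.0001  0.0002 -0.0006] rows>= 0.0
[ 0.45  0.13 -0.37  2.04  0.7   0.94 -1.69]
```

View pics/wrist1.png

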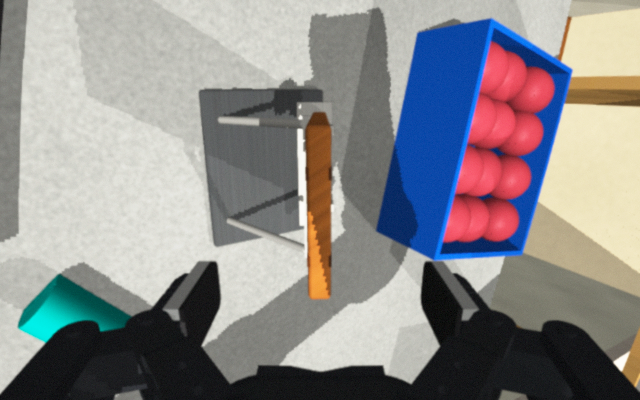

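The wrist view shows the board's top edge on end at (318, 112..298), midway between the fingers at (205) and (435). I'll measure it against the tool frame.

Run:
```python
from h import *
d=np.load('wrist1.npy',allow_pickle=True).item(); C=cloud(d)
hsv=cv2.cvtColor(d['pixels'],cv2.COLOR_RGB2HSV); m=(hsv[...,0]<20)&(hsv[...,1]>120)
v,u=np.mgrid[0:400,0:640]; m&=(u>290)&(u<345)&(v>100)&(v<310)&(C[...,2]>.19)
P=C[m]; p0,R0=tool(); L=R0.inv().apply(P-p0)*1000
print(len(P),P.mean(0),P.min(0),P.max(0))
print('tool frame mm min/max/mean',np.percentile(L,[1,50,99],axis=0).round(1))
c,s,a=cv2.minAreaRect(L[:,:2].astype(np.float32)); print(c,s,a)
uv=np.argwhere(m)[:,::-1]; 
# ray cast onto plane of top face (tool z = median)
zt=np.median(L[:,2]); Rc=R0.as_matrix().T@d['pose'][:3,:3]; o=R0.inv().apply(d['pose'][:3,3]-p0)*1000
r=rays(d,uv)@Rc.T; Q=o+r*((zt-o[2])/r[:,2])[:,None]; c,s,a=cv2.minAreaRect(Q[:,:2].astype(np.float32)); print('cast',zt,c,s,a)
w=p0+R0.apply(np.array([c[0],c[1],zt])/1000); print('top centre',w)
```

```text
4106 [ 0.48249109 -0.30068884  0.21545949] [ 0.41812447 -0.32110561  0.19012723] [ 0.53931979 -0.18444508  0.39875737]
tool frame mm min/max/mean [[-58.4 -11.   66.9]
 [  7.2  -3.4  68.7]
 [ 58.6   4.   79. ]]
(6.095436096191406, -3.6171207427978516) (15.384737014770508, 134.41636657714844) 89.75436401367188
cast 68.72117982200436 (0.5021095275878906, -3.864635467529297) (15.1909818649292, 119.91024017333984) 89.44309997558594
top centre [ 0.47839233 -0.30169764  0.21463444]
```

>>> play_rows --motion '[[[0, -0.009, 0.06], [0, 0, 0]], [[0, -0.009, 0.13], [0, 0, 0]], [[0, -0.009, 0.2], [0, 0, 0]], [[0, -0.009, 0.26], [0, 0, 0]], [[0, -0.009, 0.29], [0, 0, 0]], [[0, -0.009, 0.29], [0, 0, 0]], [[0, -0.009, 0.29], [0, 0, 0]]]'

```text
t: 2.3
eef_pos: [0.4829, -0.3255, 0.1748]
tool_rot: [0.258, 0.961, 0.097, 0.027]
contact_force: [0.6, 0.5, -1.0]
gripper_width: 0.999
```

>>> play_rows --motion '[[[0, 0, 0], [0, 0, 0]], [[0, 0, 0], [0, 0, 0]], [[0, 0, 0], [0, 0, 0]], [[0, 0, 0], [0, 0, 0]], [[0, 0, 0], [0, 0, 0]], [[0, 0, 0], [0, 0, 0]], [[0, 0, 0], [0, 0, 0]], [[0, 0, 0], [0, 0, 0]]]' --fingers 8 --grip_force 40

```text
t: 3.1
eef_pos: [0.4832, -0.3258, 0.1755]
tool_rot: [0.258, 0.961, 0.097, 0.027]
contact_force: [-1.4, -0.3, 5.7]
gripper_width: 0.185
```

Run:
```python
from h import *
d=cam('wrist'); save(d,'wrist2.png'); print(bot.get_obs())
bx,by,bz=frame(11.8,30); top=np.array([.4788,-.3025,.215])
p,Rr=tool(); print('tcp rel top in board frame',[(p-top)@b for b in (bx,by,bz)])
```

```text
{'t': 3.15, 'q': array([ 0.47513174,  0.30723743, -0.29608687,  2.09135441,  0.90575938,
        0.75166121, -1.85017119]), 'joint_vel': array([ 4.68747912e-04, -7.14519347e-04, -1.10103765e-04,  6.10166369e-04,
        7.82094150e-05, -6.35116659e-04,  4.71261338e-04]), 'joint_torque': array([-2.77121309e-01, -3.99123645e+01, -1.47710569e+00, -2.06789500e+01,
        6.11358583e-01,  2.11771962e-02, -1.84691381e-01]), 'eef_pos': array([ 0.48322517, -0.32581421,  0.17546572]), 'tool_rot': array([0.25847324, 0.96075874, 0.09693844, 0.02715082]), 'contact_force': array([-1.30705066, -0.5612379 ,  5.06927117]), 'torque': array([-0.23806821,  0.23981547,  0.12537612]), 'gripper_width': 0.1859958643308032}
tcp rel top in board frame [np.float64(-0.00043600524995008206), np.float64(-0.0007805723081410754), np.float64(-0.04610091557834378)]
```

View pics/wrist2.png

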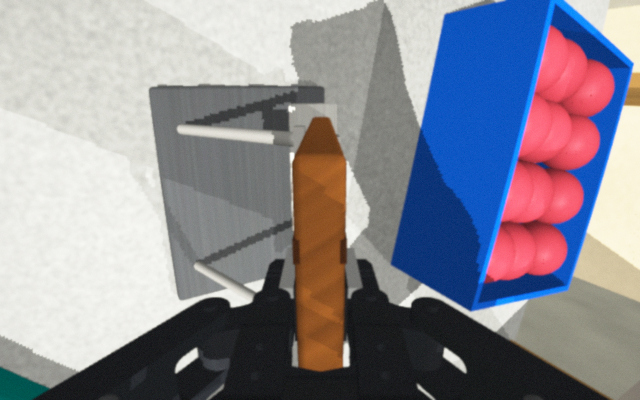

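The view shows the board at (320,240) between both pads, with an opening of 15.9 mm, so it is gripped. Now I'll draw it out along its slope.

>>> play_rows --motion '[[[0, 0, -0.03], [0, 0, 0]], [[0, 0, -0.07], [0, 0, 0]], [[0, 0, -0.12], [0, 0, 0]], [[0, 0, -0.18], [0, 0, 0]], [[0, 0, -0.25], [0, 0, 0]], [[0, 0, -0.33], [0, 0, 0]], [[0, 0, -0.4], [0, 0, 0]], [[0, 0, -0.42], [0, 0, 0]]]' --grip_force 60

```text
t: 3.95
eef_pos: [0.4669, -0.2412, 0.3226]
tool_rot: [0.258, 0.961, 0.098, 0.029]
contact_force: [0.7, 0.2, -2.6]
gripper_width: 0.18
```

Run:
```python
from h import *
d=cam('side'); save(d,'side3.png'); print(bot.get_obs()['gripper_width'],bot.get_obs()['q'].round(2))
# target: yaw 0.2, tilt 20 wall face y .286
bx,by,bz=frame(0.2,20)
rear=np.array([.58,.286-.044,.03]); foot=rear-by*.008
p=foot+bz*.154; print('final',p,'above',p+[0,-.03,.12])
p0,_=tool(); print(p0)
delta(p+[0,-.035,.12],toolfor(.2,20))
```

```text
0.18130058778523994 [ 0.43  0.06 -0.4   2.01  0.63  1.04 -1.65]
final [0.57984238 0.28715329 0.17744882] above [0.57984238 0.25715329 0.29744882]
[ 0.46677618 -0.24156838  0.32240303]
shift [ 0.5262 -1.0285 -0.5222] turn [ 0.028  -0.0142  0.0286] rows>= 10.1
```

View pics/side3.png

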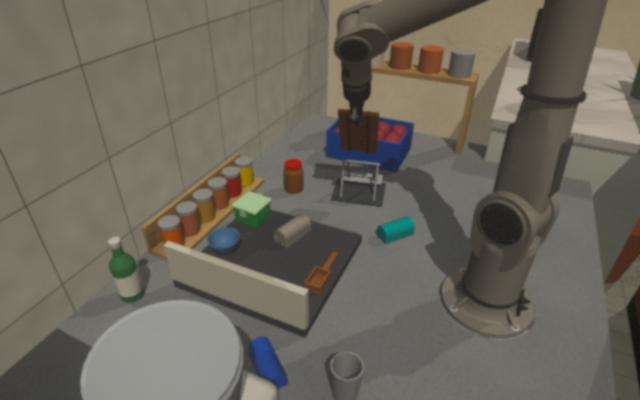

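The side view shows the board at (358,130), clear of the rack at (360,180). Next is the transit to above the slab.

>>> play_rows --motion '[[[0.04, -0.06, -0.04], [0.002, -0.001, 0.002]], [[0.09, -0.15, -0.09], [0.005, -0.002, 0.005]], [[0.14, -0.24, -0.14], [0.008, -0.004, 0.008]], [[0.19, -0.33, -0.19], [0.011, -0.005, 0.011]], [[0.24, -0.42, -0.24], [0.014, -0.007, 0.014]], [[0.28, -0.51, -0.29], [0.016, -0.008, 0.016]], [[0.33, -0.6, -0.34], [0.018, -0.009, 0.018]], [[0.37, -0.69, -0.38], [0.02, -0.01, 0.02]]]'

```text
t: 4.8
eef_pos: [0.5484, 0.098, 0.3139]
tool_rot: [0.198, 0.98, 0.03, 0.008]
contact_force: [1.0, 0.1, -3.3]
gripper_width: 0.182
```

Run:
```python
from h import *
print(tool()[0],bot.get_obs()['q'].round(2))
delta([.58,.252,.30],toolfor(.2,20))
```

```text
[0.5484428  0.09802998 0.31394771] [-0.01  0.34 -0.62  1.68  0.54  1.44 -2.28]
shift [ 0.1024 -0.3632 -0.115 ] turn [ 0.0079 -0.0038  0.0085] rows>= 3.2
```

>>> play_rows --motion '[[[0.03, -0.1, -0.03], [0.002, -0.001, 0.002]], [[0.06, -0.2, -0.06], [0.004, -0.002, 0.004]], [[0.085, -0.29, -0.09], [0.006, -0.003, 0.006]], [[0.1, -0.35, -0.11], [0.008, -0.004, 0.0085]], [[0.1024, -0.363, -0.115], [0.008, -0.004, 0.0085]], [[0.1024, -0.363, -0.115], [0.008, -0.004, 0.0085]], [[0.1024, -0.363, -0.115], [0.008, -0.004, 0.0085]]]'

```text
t: 5.5
eef_pos: [0.5802, 0.2501, 0.299]
tool_rot: [0.175, 0.985, 0.001, -0.001]
contact_force: [-0.5, -0.0, -2.3]
gripper_width: 0.184
```

```bash
cat > e.py <<'E'
from h import *
import sys
k=sys.argv[1]
for n in ['top','side','wrist']:
    d=cam(n); save(d,n+k+'.png'); np.save(n+k+'.npy',d,allow_pickle=True)
    if n!='wrist':
        x0,y0,x1,y1=(170,100,360,270) if n=='top' else (150,120,370,330)
        cv2.imwrite(f'pics/c{n}{k}.png',cv2.resize(d['pixels'][y0:y1,x0:x1,::-1],None,fx=2.7,fy=2.7,interpolation=cv2.INTER_CUBIC))
o=bot.get_obs(); print(o['t'],o['q'].round(2),o['contact_force'].round(2),o['gripper_width'])
p,r=tool(); M=r.as_matrix(); print(p.round(4)); print('tool x',M[:,0].round(3),'z',M[:,2].round(3),'tilt',np.degrees(np.arccos(-M[2,2])),'foot',(p+M[:,2]*.154).round(4))
E
python3 e.py 4
python3 - <<'E'
from h import *
# wall geometry from both views at top front edge near x .58 ; board measured
for n in ['top4','side4']:
    d=np.load(n+'.npy',allow_pickle=True).item(); C=cloud(d); hsv=cv2.cvtColor(d['pixels'],cv2.COLOR_RGB2HSV); h,s,v=[hsv[...,i] for i in range(3)]
    m=(C[...,0]>.48)&(C[...,0]<.7)&(C[...,1]>.12)&(C[...,1]<.3)&(C[...,2]>.14)&(C[...,2]<.37)&(h<22)&(s>60)
    P=C[m]; print(n,m.sum(), np.percentile(P,[1,50,99],axis=0).round(3).tolist())
E
```

```text
5.65 [-0.23  0.53 -0.63  1.44  0.54  1.55 -2.49] [-0.17 -0.12 -2.3 ] 0.18215624532493077
[0.5803 0.2502 0.3001]
tool x [ 1.     0.001 -0.001] z [-0.    -0.343 -0.939] tilt 20.041915233230373 foot [0.5803 0.1974 0.1555]
top4 2475 [[0.522, 0.189, 0.162], [0.572, 0.227, 0.265], [0.64, 0.269, 0.345]]
side4 1880 [[0.518, 0.204, 0.156], [0.558, 0.241, 0.253], [0.634, 0.279, 0.353]]
```

View pics/cside4.png

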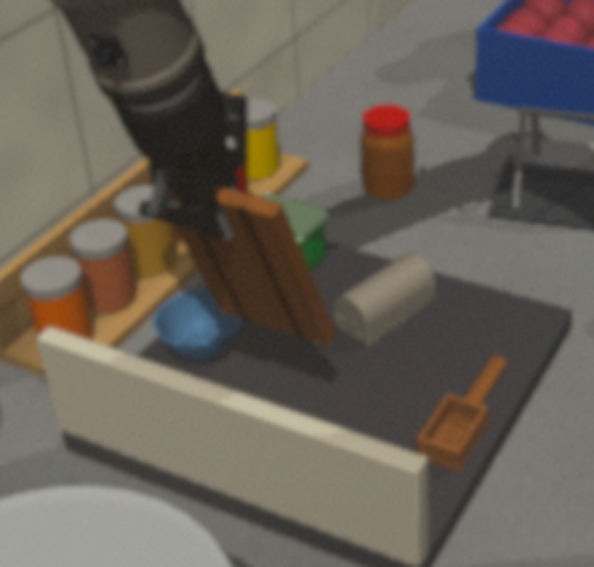

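View pics/ctop4.png

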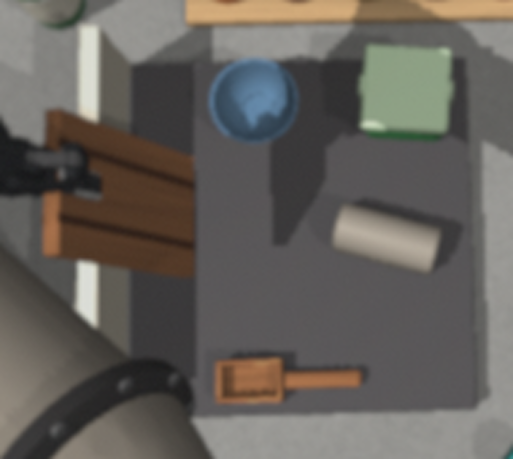

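View pics/wrist4.png

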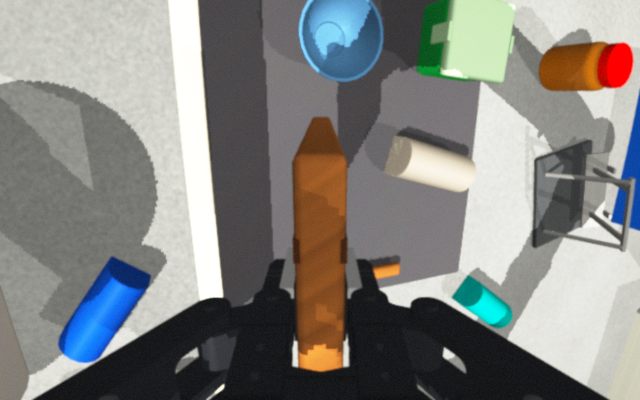

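Side view: the board hangs clear above the slab, with its lower edge at crop (330,340), the upstand in front, and the bowl and box clear. Its measured lower edges (y .189 front, .204 rear, z ~.156) agree with the tool-derived foot (y .197, z .1555). The upstand face is at y .286 in both views.

Run:
```python
from h import *
p,r=tool(); T=toolfor(.2,20)
delta(p+[0,.033,-.108],T); delta(p+[0,.033,-.05],T)
```

```text
shift [ 2.000e-04 -1.700e-01  2.254e-01] turn [ 0.0001  0.0002 -0.0004] rows>= 2.3
shift [ 1.000e-04 -1.203e-01  8.920e-02] turn [ 0.0001  0.0002 -0.0004] rows>= 1.2
```

>>> play_rows --motion '[[[0, -0.06, 0.04], [0, 0, 0]], [[0, -0.12, 0.09], [0, 0, 0]], [[0, -0.14, 0.14], [0, 0, 0]], [[0, -0.155, 0.185], [0, 0, 0]], [[0, -0.166, 0.213], [0, 0, 0]], [[0, -0.17, 0.2254], [0, 0, 0]], [[0, -0.17, 0.2254], [0, 0, 0]], [[0, -0.17, 0.2254], [0, 0, 0]]]'

```text
t: 6.45
eef_pos: [0.5807, 0.2833, 0.1931]
tool_rot: [0.174, 0.985, 0.0, 0.0]
contact_force: [0.7, 0.1, -2.8]
gripper_width: 0.177
```

```bash
python3 e.py 5
python3 - <<'E'
from h import *
p,r=tool(); T=toolfor(.2,20)
for dz in (-.004,-.008,-.012): delta(p+[0,0,dz],T)
E
```

```text
6.6 [-0.29  0.65 -0.61  1.5   0.59  1.41 -2.61] [-0.41 -0.35 -3.02] 0.17931477579793575
[0.5806 0.2835 0.1931]
tool x [1.    0.001 0.001] z [ 0.001 -0.342 -0.94 ] tilt 19.987335872461475 foot [0.5808 0.2309 0.0484]
shift [-0.     -0.0034  0.0094] turn [-0.      0.     -0.0004] rows>= 0.1
shift [-0.     -0.0068  0.0188] turn [-0.      0.     -0.0004] rows>= 0.2
shift [-0.     -0.0103  0.0282] turn [-0.      0.     -0.0004] rows>= 0.2
```

View pics/cside5.png

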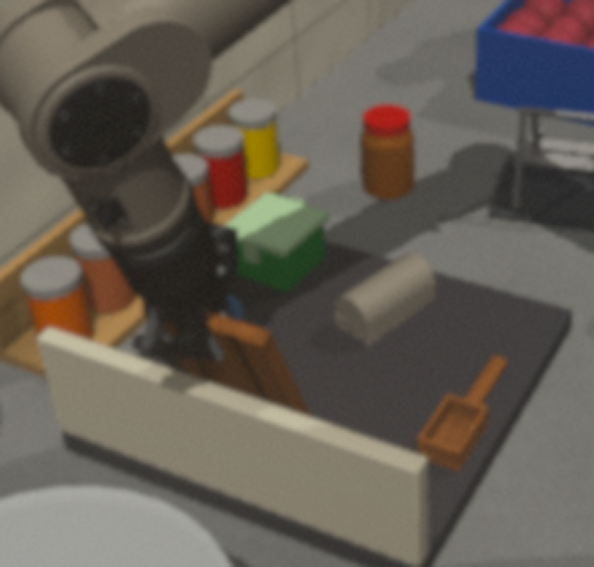

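The fingers clear the upstand (crop 200,345), and the board is held above the slab with about 15 mm to go. I'll lower it in small steps.

>>> play_rows --motion '[[[0, -0.0034, 0.0094], [0, 0, 0]], [[0, -0.0068, 0.0188], [0, 0, 0]], [[0, -0.0095, 0.026], [0, 0, 0]], [[0, -0.0103, 0.0282], [0, 0, 0]], [[0, -0.0103, 0.0282], [0, 0, 0]]]'

```text
t: 7.1
eef_pos: [0.5805, 0.2834, 0.1808]
tool_rot: [0.174, 0.985, 0.0, 0.0]
contact_force: [-0.9, -0.5, -3.1]
gripper_width: 0.18
```

>>> play_rows --motion '[[[0, -0.0008, 0.0024], [0, 0, 0]], [[0, -0.0013, 0.0036], [0, 0, 0]], [[0, -0.0013, 0.0036], [0, 0, 0]]]'

```text
t: 7.4
eef_pos: [0.5805, 0.2834, 0.1792]
tool_rot: [0.174, 0.985, 0.0, 0.0]
contact_force: [0.0, 0.4, -3.7]
gripper_width: 0.18
```

>>> play_rows --motion '[[[0, -0.0008, 0.0024], [0, 0, 0]], [[0, -0.0013, 0.0036], [0, 0, 0]], [[0, -0.0013, 0.0036], [0, 0, 0]]]'

```text
t: 7.7
eef_pos: [0.5805, 0.2834, 0.1777]
tool_rot: [0.174, 0.985, 0.0, 0.0]
contact_force: [-0.6, 1.3, -3.9]
gripper_width: 0.178
```

>>> play_rows --motion '[[[0, -0.0006, 0.0018], [0, 0, 0]], [[0, -0.0011, 0.0029], [0, 0, 0]], [[0, -0.0011, 0.0029], [0, 0, 0]]]'

```text
t: 8.0
eef_pos: [0.5807, 0.2837, 0.1773]
tool_rot: [0.174, 0.985, 0.0, 0.001]
contact_force: [-0.2, 0.0, 5.1]
gripper_width: 0.183
```

>>> play_rows --motion '[[[0, -0.0006, 0.0018], [0, 0, 0]], [[0, -0.0011, 0.0029], [0, 0, 0]], [[0, -0.0011, 0.0029], [0, 0, 0]]]'

```text
t: 8.3
eef_pos: [0.5807, 0.2839, 0.1772]
tool_rot: [0.174, 0.985, 0.0, 0.001]
contact_force: [-1.9, 0.5, 8.4]
gripper_width: 0.178
```

Foot contact at the predicted height, with about 8 N. Next I'll ease toward the upstand.

>>> play_rows --motion '[[[0, -0.0035, -0.002], [0, 0, 0]], [[0, -0.005, -0.003], [0, 0, 0]], [[0, -0.005, -0.003], [0, 0, 0]]]'

```text
t: 8.6
eef_pos: [0.5808, 0.2856, 0.1773]
tool_rot: [0.174, 0.985, 0.0, 0.001]
contact_force: [-0.6, -1.8, 1.1]
gripper_width: 0.179
```

>>> play_rows --motion '[[[0, -0.003, -0.001], [0, 0, 0]], [[0, -0.0047, -0.0017], [0, 0, 0]], [[0, -0.0047, -0.0017], [0, 0, 0]]]'

```text
t: 8.9
eef_pos: [0.5808, 0.2872, 0.1772]
tool_rot: [0.175, 0.985, 0.0, 0.001]
contact_force: [-0.4, -2.5, 1.7]
gripper_width: 0.178
```

>>> play_rows --motion '[[[0, -0.003, -0.001], [0, 0, 0]], [[0, -0.0047, -0.0017], [0, 0, 0]], [[0, -0.0047, -0.0017], [0, 0, 0]]]'

```text
t: 9.2
eef_pos: [0.5809, 0.2893, 0.1771]
tool_rot: [0.175, 0.985, 0.0, 0.001]
contact_force: [0.2, -2.3, 1.5]
gripper_width: 0.18
```

>>> play_rows --motion '[[[0, -0.003, -0.001], [0, 0, 0]], [[0, -0.0047, -0.0017], [0, 0, 0]], [[0, -0.0047, -0.0017], [0, 0, 0]]]'

```text
t: 9.5
eef_pos: [0.5809, 0.2898, 0.177]
tool_rot: [0.176, 0.984, -0.0, 0.0]
contact_force: [-0.8, -6.4, 1.9]
gripper_width: 0.181
```

The upstand is met (−6.4 N in y), so I'll let go.

>>> play_rows --motion '[[[0, 0, 0], [0, 0, 0]], [[0, 0, 0], [0, 0, 0]], [[0, 0, 0], [0, 0, 0]], [[0, 0, 0], [0, 0, 0]], [[0, 0, 0], [0, 0, 0]], [[0, 0, 0], [0, 0, 0]]]' --fingers 50

```text
t: 10.1
eef_pos: [0.5808, 0.29, 0.177]
tool_rot: [0.176, 0.984, -0.0, 0.0]
contact_force: [-0.6, 0.3, -0.5]
gripper_width: 0.581
```

```bash
python3 e.py 6
```

```text
10.25 [-0.3   0.67 -0.61  1.5   0.6   1.4  -2.63] [-0.47  0.62 -0.22] 0.5856851580146714
[0.5809 0.2898 0.177 ]
tool x [ 1.    -0.001  0.001] z [ 0.001 -0.347 -0.938] tilt 20.28579864746069 foot [0.581  0.2364 0.0326]
```

View pics/wrist6.png

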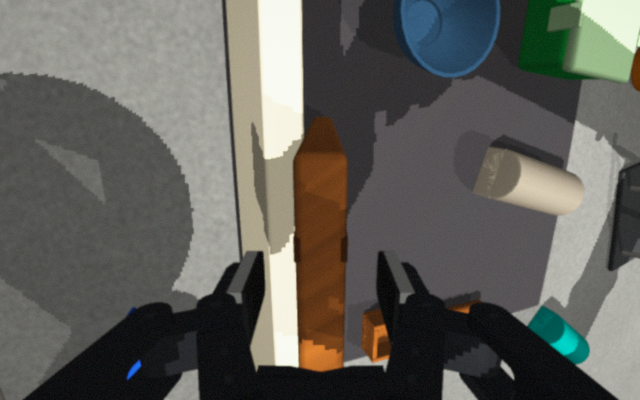

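View pics/cside6.png

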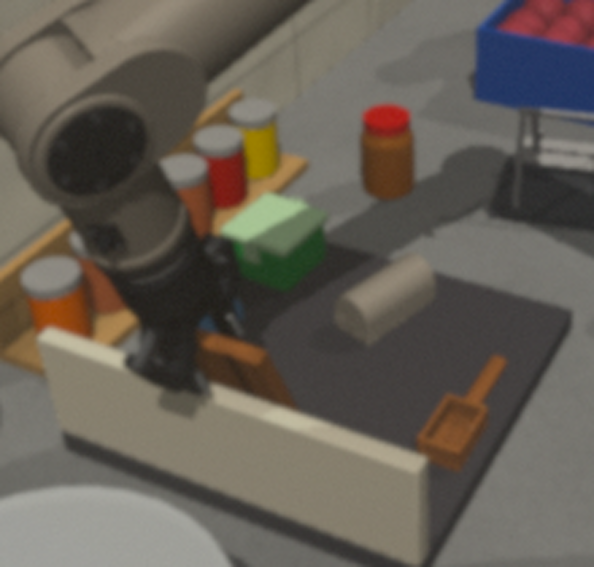

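The board stays against the upstand with both pads clear of it (wrist: board u 297–347, pads at 260 and 385). I'll withdraw along the board.

>>> play_rows --motion '[[[0, 0, -0.05], [0, 0, 0]], [[0, 0, -0.12], [0, 0, 0]], [[0, 0, -0.22], [0, 0, 0]], [[0, 0, -0.32], [0, 0, 0]], [[0, 0, -0.38], [0, 0, 0]], [[0, 0, -0.38], [0, 0, 0]]]'

```text
t: 10.85
eef_pos: [0.5809, 0.3454, 0.3236]
tool_rot: [0.173, 0.985, -0.0, 0.003]
contact_force: [-0.1, 0.3, -1.0]
gripper_width: 0.589
```

```bash
python3 e.py 7
python3 - <<'E'
from h import *
delta([.572,.0,.24],toolfor(74,0))
d=np.load('top7.npy',allow_pickle=True).item();C=cloud(d); hsv=cv2.cvtColor(d['pixels'],cv2.COLOR_RGB2HSV); h,s,v=[hsv[...,i] for i in range(3)]
m=(C[...,0]>.5)&(C[...,0]<.66)&(C[...,1]>.2)&(C[...,1]<.33)&(C[...,2]>.04)&(C[...,2]<.23)&(h<20)&(s>110)
P=C[m];c=P.mean(0);n=np.linalg.svd(P-c)[2][2];n*=np.sign(n[2]);print(m.sum(),np.percentile(P,[1,50,99],axis=0).round(3),n,np.degrees(np.arcsin(n[2])))
E
```

```text
11.0 [-0.38  0.62 -0.63  1.26  0.55  1.67 -2.57] [ 0.72 -0.91  0.39] 0.585667004646409
[0.5807 0.3419 0.3186]
tool x [ 1.    -0.001  0.   ] z [-0.    -0.348 -0.938] tilt 20.35520251299277 foot [0.5807 0.2883 0.1743]
shift [-0.021   0.7329  0.4816] turn [ 0.0484  0.0365 -0.2034] rows>= 8.9
2054 [[0.525 0.229 0.044]
 [0.581 0.27  0.153]
 [0.638 0.309 0.223]] [-1.73693207e-04 -9.28550184e-01  3.71206850e-01] 21.790066144212982
```

View pics/cside7.png

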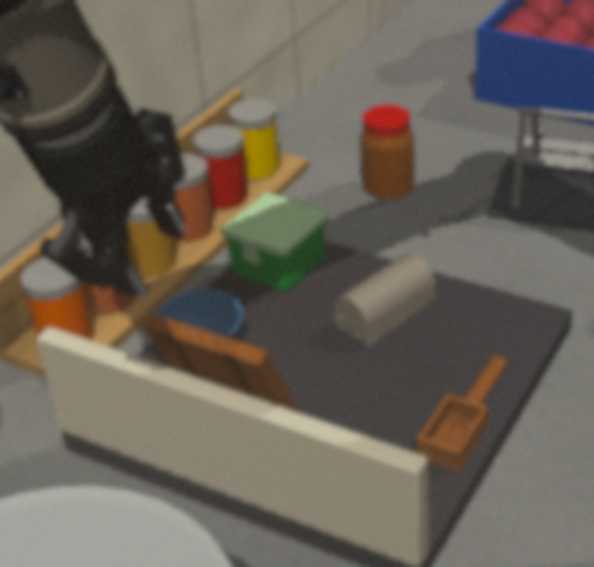

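View pics/ctop7.png

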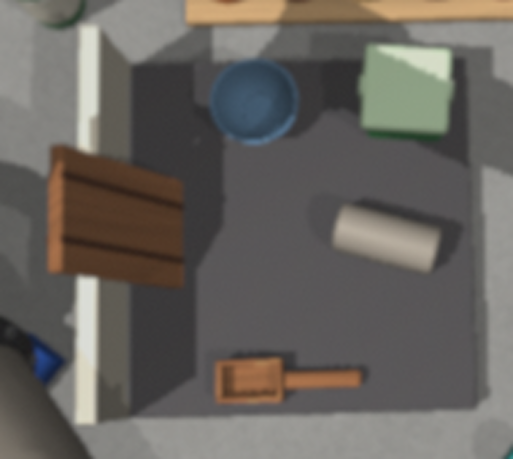

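The board stands free, square, at x≈.581, leaning about 20–22°. The top crop shows its face from (50,150) to (185,285). Next is the stone.

>>> play_rows --motion '[[[0, 0.1, 0], [0.005, 0.004, -0.02]], [[0, 0.2, 0.05], [0.01, 0.008, -0.044]], [[-0.003, 0.3, 0.12], [0.016, 0.012, -0.067]], [[-0.006, 0.4, 0.19], [0.022, 0.016, -0.09]], [[-0.01, 0.49, 0.26], [0.028, 0.02, -0.113]], [[-0.014, 0.58, 0.33], [0.034, 0.025, -0.136]], [[-0.018, 0.66, 0.4], [0.04, 0.03, -0.16]], [[-0.02, 0.72, 0.46], [0.045, 0.034, -0.183]]]' --fingers 85

```text
t: 11.8
eef_pos: [0.5709, 0.0042, 0.2446]
tool_rot: [0.021, 0.847, 0.531, 0.002]
contact_force: [0.4, -0.1, 0.2]
gripper_width: 0.993
```

Run:
```python
from h import *
delta([.572,.0,.24],toolfor(74,0)); print(bot.get_obs()['q'].round(2))
```

```text
shift [-0.0079  0.0066  0.0119] turn [ 0.0058  0.0034 -0.0272] rows>= 1.2
[ 0.55  0.41 -0.89  1.77  0.4   1.12 -0.92]
```

>>> play_rows --motion '[[[-0.004, 0.003, 0.006], [0.003, 0.0017, -0.014]], [[-0.0079, 0.0066, 0.0119], [0.0058, 0.0034, -0.0272]], [[-0.0079, 0.0066, 0.0119], [0.0058, 0.0034, -0.0272]], [[-0.0079, 0.0066, 0.0119], [0.0058, 0.0034, -0.0272]]]'

```text
t: 12.2
eef_pos: [0.5713, -0.0003, 0.2391]
tool_rot: [-0.001, 0.799, 0.601, -0.001]
contact_force: [-0.0, -0.0, -0.6]
gripper_width: 0.989
```

```bash
python3 e.py 8
python3 - <<'E'
from h import *
d=np.load('wrist8.npy',allow_pickle=True).item(); C=cloud(d)
m=(C[...,0]>.48)&(C[...,0]<.67)&(C[...,1]>-.1)&(C[...,1]<.1)&(C[...,2]>.04)&(C[...,2]<.1)
q=cv2.connectedComponentsWithStats(m.astype(np.uint8)); i=1+np.argmax(q[2][1:,4]); m=q[1]==i
P=C[m]; print(q[2][i],np.percentile(P,[1,50,99],axis=0).round(4))
for zlim in (.04,.06,.072): 
    c,s,a=cv2.minAreaRect((P[P[:,2]>zlim][:,:2]*1000).astype(np.float32)); print(zlim,c,s,a)
ridge=P[P[:,2]>np.percentile(P[:,2],99)-.0025]; c=ridge.mean(0); v=np.linalg.svd((ridge-c)[:,:2],full_matrices=False)[2][0]; v*=np.sign(v[1]); print('ridge',c,'yaw',np.degrees(np.arctan2(-v[0],v[1])))
m=(C[...,2]>.02)&(C[...,2]<.04); print('slab z',np.median(C[m][:,2]))
E
```

```text
12.35 [ 0.6   0.45 -0.93  1.75  0.39  1.14 -0.73] [-0.66 -0.41 -1.18] 0.9944020543797514
[0.5717 0.0008 0.24  ]
tool x [ 0.276  0.961 -0.   ] z [-0. -0. -1.] tilt 0.019458131397005113 foot [0.5717 0.0008 0.086 ]
[ 288  118   57  122 6494] [[ 0.5349 -0.0487  0.0559]
 [ 0.5692  0.0095  0.0784]
 [ 0.6024  0.0601  0.0825]]
0.04 (567.7659912109375, 4.372547149658203) (109.99894714355469, 52.03491973876953) 73.9262466430664
0.06 (567.7921752929688, 4.3636932373046875) (110.01327514648438, 50.52052688598633) 73.90496063232422
0.072 (567.6743774414062, 4.369289398193359) (109.46538543701172, 41.53594970703125) 74.01312255859375
ridge [0.56855891 0.00709484 0.08110442] yaw -16.108278360037982
slab z 0.029703198723946667
```

View pics/wrist8.png

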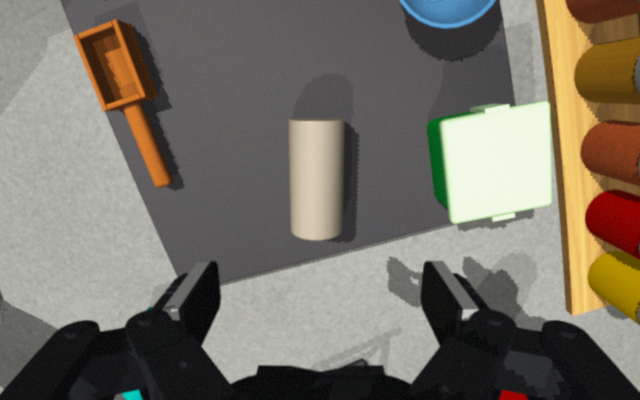

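The stone shows at wrist (317,180), measuring 110 × 52 mm, with its centre at (.568,.004), yaw −16° and top at .082. All views agree. I'll descend over it.

Run:
```python
from h import *
delta([.5683,.0042,.032],toolfor(73.9,0))
```

```text
shift [ 0.0059 -0.0106  0.52  ] turn [0.     0.0001 0.0003] rows>= 4.2
```

>>> play_rows --motion '[[[0.006, -0.0106, 0.08], [0, 0, 0]], [[0.006, -0.0106, 0.18], [0, 0, 0]], [[0.006, -0.0106, 0.28], [0, 0, 0]], [[0.006, -0.0106, 0.38], [0, 0, 0]], [[0.006, -0.0106, 0.46], [0, 0, 0]], [[0.006, -0.0106, 0.505], [0, 0, 0]], [[0.006, -0.0106, 0.519], [0, 0, 0]], [[0.006, -0.0106, 0.519], [0, 0, 0]]]'

```text
t: 13.15
eef_pos: [0.5686, 0.0048, 0.0327]
tool_rot: [0.0, 0.798, 0.602, 0.0]
contact_force: [0.4, 0.7, 0.3]
gripper_width: 0.998
```

>>> play_rows --motion '[[[0, 0, 0], [0, 0, 0]], [[0, 0, 0], [0, 0, 0]], [[0, 0, 0], [0, 0, 0]], [[0, 0, 0], [0, 0, 0]], [[0, 0, 0], [0, 0, 0]], [[0, 0, 0], [0, 0, 0]]]' --fingers 42 --grip_force 60

```text
t: 13.75
eef_pos: [0.5694, 0.005, 0.0345]
tool_rot: [0.001, 0.799, 0.602, 0.001]
contact_force: [-1.3, 0.6, 7.2]
gripper_width: 0.592
```

```bash
python3 e.py 9
```

```text
13.9 [ 0.45  0.69 -0.75  1.92  0.65  0.8  -0.95] [-1.36 -0.23  7.36] 0.5959527944885891
[0.5694 0.005  0.0345]
tool x [0.276 0.961 0.   ] z [ 0.002 -0.    -1.   ] tilt 0.1300938339978992 foot [ 0.5698  0.005  -0.1195]
```

View pics/wrist9.png

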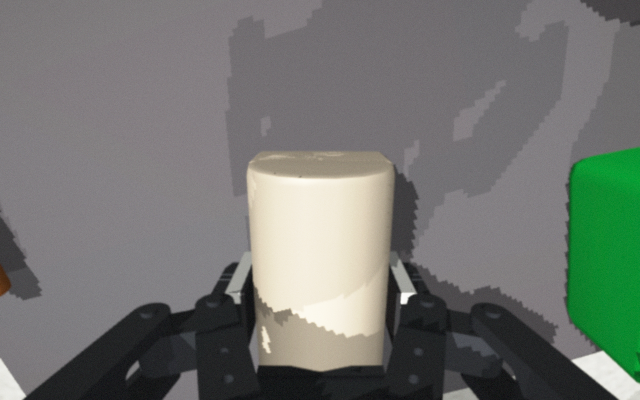

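The pads are on both sides of the stone (wrist 240 and 400), with an opening of ~51 mm. I'll lift it straight up a little.

>>> play_rows --motion '[[[0, 0, -0.01], [0, 0, 0]], [[0, 0, -0.03], [0, 0, 0]], [[0, 0, -0.06], [0, 0, 0]], [[0, 0, -0.1], [0, 0, 0]], [[0, 0, -0.12], [0, 0, 0]], [[0, 0, -0.12], [0, 0, 0]], [[0, 0, -0.12], [0, 0, 0]]]' --grip_force 80

```text
t: 14.6
eef_pos: [0.5693, 0.0048, 0.0826]
tool_rot: [0.001, 0.799, 0.602, 0.001]
contact_force: [-1.0, -0.1, -5.9]
gripper_width: 0.592
```

```bash
python3 e.py 10
cat > st.py <<'E'
from h import *
import sys
# stone (held) in tool frame, wrist cam; board too
d=np.load(f'wrist{sys.argv[1]}.npy',allow_pickle=True).item(); C=cloud(d); p,r=tool(); hsv=cv2.cvtColor(d['pixels'],cv2.COLOR_RGB2HSV)
L=r.inv().apply(C.reshape(-1,3)-p).reshape(400,640,3)*1000
m=(abs(L[...,1])<24)&(L[...,0]>-20)&(L[...,0]<75)&(L[...,2]<15)&(L[...,2]>-65)&(hsv[...,1]<70)&(hsv[...,2]>90)
q=cv2.connectedComponentsWithStats(m.astype(np.uint8)); i=1+np.argmax(q[2][1:,4]); m=q[1]==i
P=L[m]; print('stone tool frame',np.percentile(P,[1,50,99],axis=0).round(1))
e=m&(L[...,0]>np.percentile(P[:,0],99)-4); print('front end x',np.percentile(L[e],[50,99],axis=0).round(1))
# end face points by row
for z0 in range(-50,10,6):
    k=P[(P[:,2]>z0)&(P[:,2]<z0+6)]; 
    if len(k)>20: print(z0,len(k),'xmax',np.percentile(k[:,0],98).round(1),'y',np.percentile(k[:,1],[2,98]).round(1))
E
python3 st.py 10
```

```text
14.75 [ 0.49  0.63 -0.8   1.89  0.58  0.87 -0.89] [-0.41 -0.78 -5.99] 0.5914797748225171
[0.5688 0.0049 0.0818]
tool x [ 0.276  0.961 -0.   ] z [ 0.001 -0.001 -1.   ] tilt 0.0648472555651849 foot [ 0.5689  0.0048 -0.0722]
stone tool frame [[-13.9 -23.  -47.7]
 [ 28.8  -0.6 -44.2]
 [ 53.7  21.4  -4.2]]
front end x [[ 53.4  -0.6 -35.8]
 [ 53.8  22.2   1.4]]
-50 14406 xmax 52.5 y [-12.7  11. ]
-44 8461 xmax 53.6 y [-20.2  18.5]
-38 2741 xmax 53.7 y [-23.7  21.8]
-32 519 xmax 53.8 y [-23.9  22.4]
-26 410 xmax 53.8 y [-23.1  22.7]
-20 367 xmax 53.8 y [-23.1  22.2]
-14 323 xmax 53.7 y [-23.2  22.5]
-8 267 xmax 53.7 y [-22.8  22. ]
-2 169 xmax 53.8 y [-23.2  21.8]
```

View pics/wrist10.png

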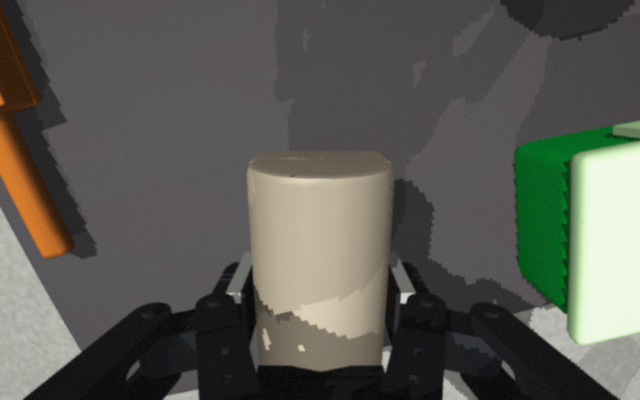

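View pics/cside10.png

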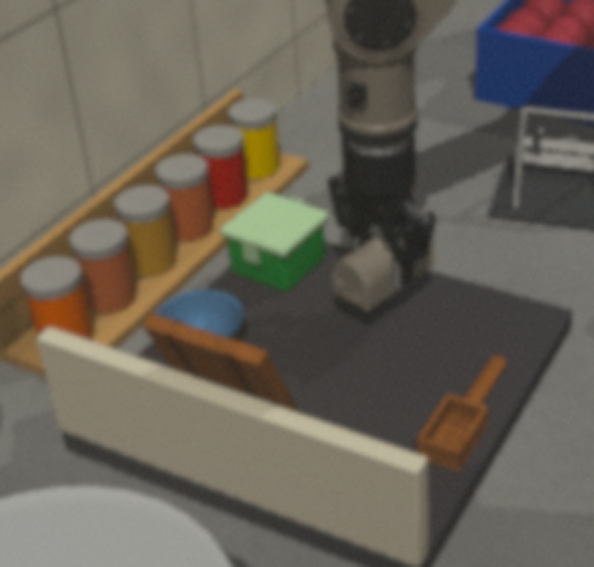

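The stone is held level, its end face 54 mm ahead of the tool centre, and its weight reads right (~6–7 N). I'll carry it low to a stop short of the board's foot and square it.

Run:
```python
from h import *
delta([.581,.145,.062],toolfor(90.2,0)); delta([.581,.145,.08],toolfor(90.2,0))
```

```text
shift [ 0.3452 -0.0672  0.0494] turn [ 0.0002  0.0001 -0.045 ] rows>= 2.8
shift [ 0.3452 -0.0672  0.0044] turn [ 0.0002  0.0001 -0.045 ] rows>= 2.8
```

>>> play_rows --motion '[[[0.05, -0.01, 0], [0, 0, -0.008]], [[0.11, -0.022, 0], [0, 0, -0.016]], [[0.18, -0.035, 0], [0, 0, -0.024]], [[0.25, -0.049, 0.01], [0, 0, -0.032]], [[0.31, -0.06, 0.03], [0, 0, -0.04]], [[0.345, -0.067, 0.049], [0, 0, -0.045]], [[0.345, -0.067, 0.049], [0, 0, -0.045]], [[0.345, -0.067, 0.049], [0, 0, -0.045]]]'

```text
t: 15.55
eef_pos: [0.5806, 0.1442, 0.0614]
tool_rot: [0.0, 0.706, 0.708, -0.001]
contact_force: [0.2, -0.9, -6.6]
gripper_width: 0.592
```

```bash
python3 e.py 11
python3 - <<'E'
from h import *
d=np.load('wrist11.npy',allow_pickle=True).item(); C=cloud(d); p,r=tool(); hsv=cv2.cvtColor(d['pixels'],cv2.COLOR_RGB2HSV); h,s,v=[hsv[...,i] for i in range(3)]
m=(C[...,0]>.5)&(C[...,0]<.66)&(C[...,1]>.2)&(C[...,1]<.33)&(C[...,2]>.03)&(C[...,2]<.23)&(h<20)&(s>100)
P=C[m]; c=np.median(P,0);n=np.linalg.svd(P-c)[2][2];k=abs((P-c)@n)<.003;c=P[k].mean(0);n=np.linalg.svd(P[k]-c)[2][2];n*=np.sign(n[2])
print(m.sum(),k.sum(),np.percentile(P,[.5,50,99.5],axis=0).round(4),n,'tilt',np.degrees(np.arcsin(n[2])))
zf=.03+.016*n[2]; print('front foot y at z',zf, c[1]-(n[2]*(zf-c[2])+n[0]*(.581-c[0]))/n[1])
E
python3 st.py 11 | head -4
```

```text
15.7 [ 0.26  0.71 -0.84  1.83  0.67  0.91 -0.89] [ 0.05 -0.67 -6.38] 0.588115509812067
[0.5814 0.1432 0.0621]
tool x [-0.001  1.    -0.002] z [ 0.001 -0.002 -1.   ] tilt 0.11886683750365364 foot [ 0.5815  0.1429 -0.0919]
stone tool frame [[-14.7 -23.3 -47.3]
 [ 28.6  -0.3 -43.7]
 [ 53.9  23.1  -3. ]]
front end x [[ 53.7  -0.3 -35. ]bash:  1437 Killed                     python3 - <<'E'
from h import *
d=np.load('wrist11.npy',allow_pickle=True).item(); C=cloud(d); p,r=tool(); hsv=cv2.cvtColor(d['pixels'],cv2.COLOR_RGB2HSV); h,s,v=[hsv[...,i] for i in range(3)]
m=(C[...,0]>.5)&(C[...,0]<.66)&(C[...,1]>.2)&(C[...,1]<.33)&(C[...,2]>.03)&(C[...,2]<.23)&(h<20)&(s>100)
P=C[m]; c=np.median(P,0);n=np.linalg.svd(P-c)[2][2];k=abs((P-c)@n)<.003;c=P[k].mean(0);n=np.linalg.svd(P[k]-c)[2][2];n*=np.sign(n[2])
print(m.sum(),k.sum(),np.percentile(P,[.5,50,99.5],axis=0).round(4),n,'tilt',np.degrees(np.arcsin(n[2])))
zf=.03+.016*n[2]; print('front foot y at z',zf, c[1]-(n[2]*(zf-c[2])+n[0]*(.581-c[0]))/n[1])
E
```

View pics/wrist11.png

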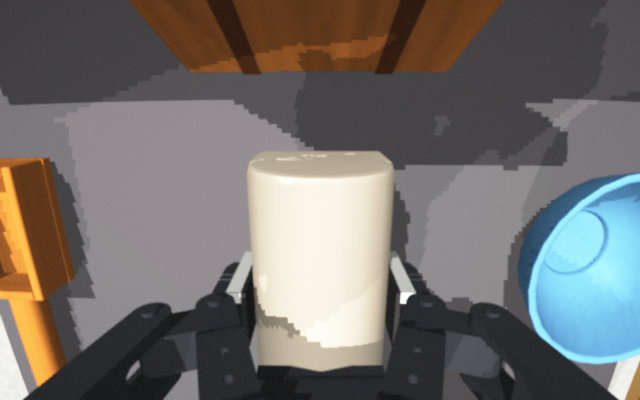

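View pics/ctop11.png

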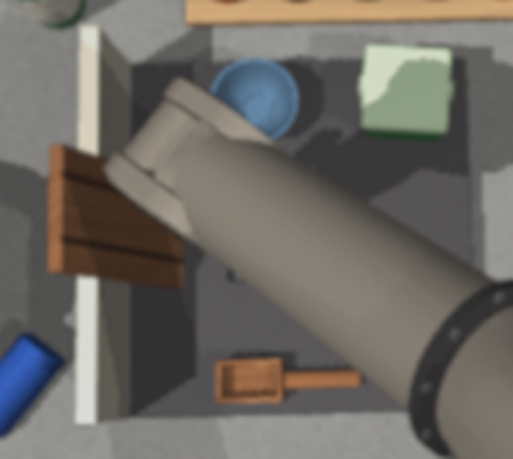

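The wrist view shows the board's foot edge along v=71 from u=190 to 447, its middle at 318, the same as the stone's middle at 320. The stone is square to it, with bowl and scoop clear. I'll cast that edge and fit the face, this time without the full SVD.

Run:
```python
from h import *
d=np.load('wrist11.npy',allow_pickle=True).item(); C=cloud(d); hsv=cv2.cvtColor(d['pixels'],cv2.COLOR_RGB2HSV); h,s,v=[hsv[...,i] for i in range(3)]
print(plane(d,[[191,72],[318,72],[446,72]],.0355).round(4))
m=(C[...,0]>.5)&(C[...,0]<.66)&(C[...,1]>.2)&(C[...,1]<.33)&(C[...,2]>.03)&(C[...,2]<.23)&(h<20)&(s>100)
P=C[m]; c=np.median(P,0); n=np.linalg.svd(P-c,full_matrices=False)[2][2]; n*=np.sign(n[2])
print(m.sum(),np.percentile(P,[.5,50,99.5],axis=0).round(4),n.round(3),'tilt',np.degrees(np.arcsin(n[2])))
delta([.5805,.145,.037],toolfor(90.2,0)); delta([.5805,.168,.037],toolfor(90.2,0))
```

```text
[[0.5211 0.2302 0.0355]
 [0.5797 0.2298 0.0355]
 [0.6388 0.2304 0.0355]]
22793 [[0.5213 0.2182 0.0379]
 [0.5796 0.2415 0.0684]
 [0.6376 0.2483 0.204 ]] [ 0.002 -0.983  0.184] tilt 10.620608921788168
shift [ 0.0047 -0.0023  0.0628] turn [ 0.0002  0.0003 -0.0003] rows>= 0.5
shift [ 0.0622 -0.0022  0.0627] turn [ 0.0002  0.0003 -0.0003] rows>= 0.7
```

The front foot edge is at y=.230, against .229 predicted from the tool; the plane fit here (10.6°) is spoiled by stray points and I don't trust it. I'll lower the stone about 10 mm short.

>>> play_rows --motion '[[[0.02, -0.002, 0.02], [0, 0, 0]], [[0.045, -0.002, 0.045], [0, 0, 0]], [[0.055, -0.002, 0.058], [0, 0, 0]], [[0.055, -0.002, 0.0615], [0, 0, 0]], [[0.055, -0.002, 0.0615], [0, 0, 0]]]'

```text
t: 16.2
eef_pos: [0.5802, 0.1653, 0.0369]
tool_rot: [0.001, 0.706, 0.708, -0.001]
contact_force: [0.7, -0.5, -6.2]
gripper_width: 0.591
```

>>> play_rows --motion '[[[0, 0, 0.0025], [0, 0, 0]], [[0, 0, 0.005], [0, 0, 0]], [[0, 0, 0.005], [0, 0, 0]]]'

```text
t: 16.5
eef_pos: [0.5803, 0.1649, 0.0349]
tool_rot: [0.001, 0.707, 0.708, -0.001]
contact_force: [0.6, 0.0, -6.8]
gripper_width: 0.589
```

>>> play_rows --motion '[[[0, 0, 0.0012], [0, 0, 0]], [[0, 0, 0.0025], [0, 0, 0]], [[0, 0, 0.0025], [0, 0, 0]]]'

```text
t: 16.8
eef_pos: [0.5804, 0.1649, 0.0346]
tool_rot: [0.001, 0.707, 0.708, -0.001]
contact_force: [-3.1, -2.7, 2.3]
gripper_width: 0.59
```

>>> play_rows --motion '[[[0.006, 0, 0], [0, 0, 0]], [[0.012, 0, 0], [0, 0, 0]], [[0.0175, 0, 0], [0, 0, 0]], [[0.0175, 0, 0], [0, 0, 0]]]'

```text
t: 17.2
eef_pos: [0.5808, 0.1724, 0.0346]
tool_rot: [0.001, 0.707, 0.708, -0.0]
contact_force: [0.2, -1.9, -2.7]
gripper_width: 0.591
```

>>> play_rows --motion '[[[0.003, 0, 0], [0, 0, 0]], [[0.005, 0, 0], [0, 0, 0]], [[0.005, 0, 0], [0, 0, 0]]]'

```text
t: 17.5
eef_pos: [0.5809, 0.1746, 0.0346]
tool_rot: [0.001, 0.707, 0.708, -0.0]
contact_force: [0.6, -4.2, -2.3]
gripper_width: 0.593
```

>>> play_rows --motion '[[[0.002, 0, 0], [0, 0, 0]], [[0.003, 0, 0], [0, 0, 0]], [[0.003, 0, 0], [0, 0, 0]]]'

```text
t: 17.8
eef_pos: [0.581, 0.1754, 0.0346]
tool_rot: [0.001, 0.707, 0.708, -0.0]
contact_force: [0.3, -5.7, 0.2]
gripper_width: 0.59
```

```bash
python3 e.py 12
python3 - <<'E'
from h import *
d=np.load('wrist12.npy',allow_pickle=True).item()
c=d['pixels'][0:200,180:460,::-1]; cv2.imwrite('pics/cw12.png',cv2.resize(c,None,fx=2.8,fy=2.8,interpolation=cv2.INTER_CUBIC))
E
```

```text
17.95 [ 0.18  0.76 -0.81  1.82  0.71  0.88 -0.97] [-0.73 -4.58  0.53] 0.5909036372379318
[0.581  0.1754 0.0346]
tool x [-0.001  1.    -0.002] z [ 0.002 -0.002 -1.   ] tilt 0.16511931480016875 foot [ 0.5812  0.175  -0.1194]
```

View pics/cw12.png

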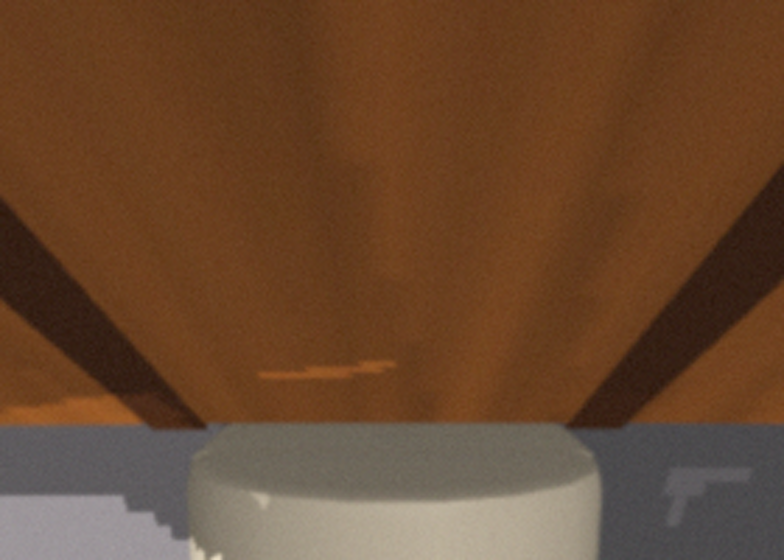

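The stone's end face (crop 225–560) runs up to the foot's edge (crop v 425) with no slab visible between, centred between the stripes. I'll make one more gentle nudge, then release.

>>> play_rows --motion '[[[0.002, 0, 0], [0, 0, 0]], [[0.003, 0, 0], [0, 0, 0]], [[0.003, 0, 0], [0, 0, 0]]]'

```text
t: 18.25
eef_pos: [0.581, 0.1754, 0.0346]
tool_rot: [0.002, 0.707, 0.707, -0.001]
contact_force: [-2.0, -7.1, 1.5]
gripper_width: 0.591
```

It is stalled with the force rising, so the contact is firm. Opening.

>>> play_rows --motion '[[[0, 0, 0], [0, 0, 0]], [[0, 0, 0], [0, 0, 0]], [[0, 0, 0], [0, 0, 0]], [[0, 0, 0], [0, 0, 0]], [[0, 0, 0], [0, 0, 0]], [[0, 0, 0], [0, 0, 0]]]' --fingers 80

```text
t: 18.85
eef_pos: [0.581, 0.1757, 0.0347]
tool_rot: [0.002, 0.707, 0.707, -0.001]
contact_force: [0.6, 0.1, 0.2]
gripper_width: 0.935
```

>>> play_rows --motion '[[[0, 0, -0.03], [0, 0, 0]], [[0, 0, -0.08], [0, 0, 0]], [[0, 0, -0.16], [0, 0, 0]], [[-0.03, 0, -0.26], [0, 0, 0]], [[-0.1, 0, -0.36], [0, 0, 0]], [[-0.2, 0, -0.45], [0, 0, 0]], [[-0.3, 0, -0.5], [0, 0, 0]], [[-0.3, 0, -0.5], [0, 0, 0]]]'

```text
t: 19.65
eef_pos: [0.5835, 0.0496, 0.2397]
tool_rot: [0.005, 0.71, 0.704, 0.0]
contact_force: [-0.5, -1.2, -0.9]
gripper_width: 0.938
```

```bash
python3 e.py 13; sed -i "s/T=np.load('top0.npy'.*/T=np.load('top13.npy',allow_pickle=True).item(); S=np.load('side13.npy',allow_pickle=True).item()/" c.py
cat > f.py <<'E'
from h import *
for n in ['wrist13','top13','side13']:
    d=np.load(n+'.npy',allow_pickle=True).item(); C=cloud(d); hsv=cv2.cvtColor(d['pixels'],cv2.COLOR_RGB2HSV); h,s,v=[hsv[...,i] for i in range(3)]
    reg=lambda x0,x1,y0,y1,z0,z1:(C[...,0]>x0)&(C[...,0]<x1)&(C[...,1]>y0)&(C[...,1]<y1)&(C[...,2]>z0)&(C[...,2]<z1)
    m=reg(.5,.66,.1,.24,.045,.09)&(s<75); q=cv2.connectedComponentsWithStats(m.astype(np.uint8)); i=1+np.argmax(q[2][1:,4]); P=C[q[1]==i]
    print(n,'stone',cv2.minAreaRect((P[:,:2]*1000).astype(np.float32)),np.percentile(P[:,2],99))
    m=cv2.erode((reg(.5,.66,.2,.33,.04,.23)&(h<20)&(s>90)).astype(np.uint8),np.ones((5,5)))>0
    P=C[m]; 
    if len(P)<50: continue
    k=np.ones(len(P),bool)
    for _ in range(4):
        c=P[k].mean(0); nn=np.linalg.svd(P[k]-c,full_matrices=False)[2][2]; e=abs((P-c)@nn); k=e<.004
    nn*=np.sign(nn[2]); print('  board',k.sum(),len(P),nn.round(3),'tilt',np.degrees(np.arcsin(nn[2])).round(1),'x range',P[:,0].min(),P[:,0].max())
    for nme,bx in dict(bowl=(.65,.785,.05,.25,.04,.1),box=(.65,.785,-.12,.05,.045,.12),scoop=(.35,.5,-.02,.25,.036,.08),jar=(.6,.8,-.4,-.2,.02,.15)).items():
        M=reg(*bx); print('  ',nme,M.sum(),cv2.minAreaRect((C[M][:,:2]*1000).astype(np.float32))[:2] if M.sum()>20 else '')
E
python3 f.py
```

```text
19.8 [ 0.52  0.5  -0.99  1.73  0.45  1.16 -0.59] [ 1.06 -0.31  0.21] 0.9355406325781528
[0.5806 0.0569 0.2363]
tool x [-0.001  1.    -0.004] z [ 0.003 -0.004 -1.   ] tilt 0.2617236625328887 foot [0.581  0.0563 0.0823]
wrist13 stone ((580.39404296875, 164.27337646484375), (52.23982238769531, 89.70889282226562), 0.3612583875656128) 0.08256580947528733
top13 stone ((584.6775512695312, 173.7848358154297), (117.9217529296875, 53.400264739990234), 88.8844223022461) 0.08445961352848297
  board 1479 1528 [ 0.002 -0.933  0.36 ] tilt 21.1 x range 0.5282485404080488 0.6338378841235455
   bowl 3 
   box 654 ((727.6500854492188, -26.679168701171875), (91.239990234375, 93.20441436767578))
   scoop 413 ((435.6844787597656, 113.29951477050781), (77.44297790527344, 153.77096557617188))
   jar 646 ((709.5302734375, -275.1456298828125), (66.65672302246094, 67.85848236083984))
side13 stone ((577.6175537109375, 163.3595428466797), (92.46134185791016, 50.15468215942383), 88.19419860839844) 0.08272197547063868
  board 389 431 [ 0.008 -0.954  0.298] tilt 17.3 x range 0.5176926713704567 0.6211511841101885
   bowl 370 ((719.8716430664062, 127.92155456542969), (94.8496322631836, 61.87977981567383))
   box 915 ((721.913330078125, -18.881778717041016), (101.84046936035156, 93.84602355957031))
   scoop 468 ((415.661865234375, 113.1403579711914), (159.8419647216797, 46.79771041870117))
   jar 236 ((704.5307006835938, -264.23321533203125), (61.501007080078125, 66.34327697753906))
```

View pics/wrist13.png

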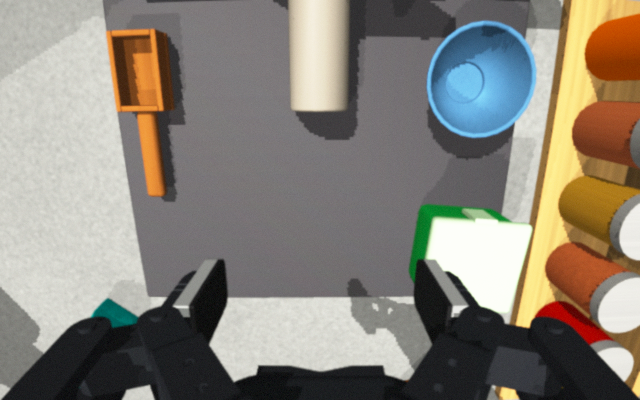

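View pics/cside13.png

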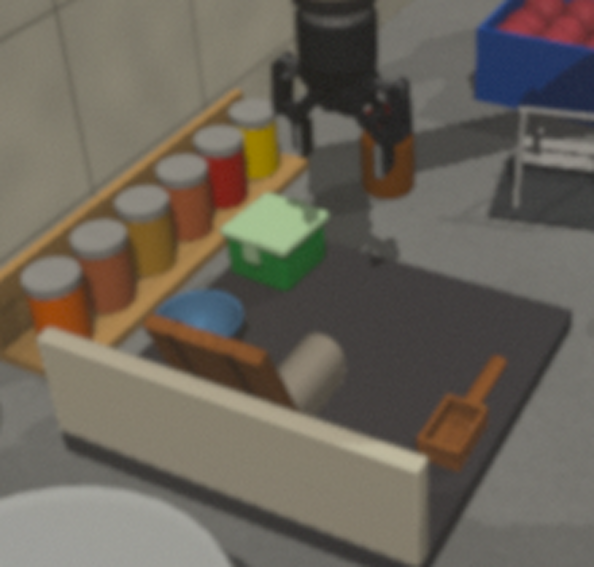

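The wrist view shows the stone square, its near end at (320,110). That end measures y=.119, so its far end is at .229, against a foot edge of .230. The side view shows the board leaning and the bowl, box and scoop where they were. Nothing touches the gripper, so I'm handing in.

Run:
```python
from h import *
print(bot.hand_in(), bot.get_obs()['t'])
```

```text
the job is handed in; nothing more can be done
the job is handed in; nothing more can be done
```

The board is leaning on the upstand and the stone is laid end-on against its foot; the job was handed in after about 20 s of the 59 s. The hand-in reports no verdict, so what follows is my own last measurements.

**What I did:** I drew the board out along its slope and set it down softly, with 8 N at the slab and 6 N at the upstand. After letting it go, I laid the stone flat and slid it up to the middle of the foot until it stalled at 7 N.

**Last checks:**
- **Board:** It is square within about 0.5° and within about 1 mm of the upstand's middle. It leans 21° in the top view and 17° in the noisier side view.
- **Stone:** It sits about 1° from end-on. Its far end works out at y ≈ 0.229 m against the foot's front edge at 0.230 m, so it touches or is within about 1 mm, and its middle is within about 1 mm of the foot's middle. Its top at 0.083 m fits lying flat.
- **Bystanders:** Container and jar measured within a few millimetres of their places. The scoop did too in the side view, but its last top-view outline was too wide to use. The bowl was hidden in the last top view, and its side measurement is doubtful (the search area cut it off). I confirmed it only by eye, as unmoved in the side picture.

**Disagreements:** The top and side cameras differ by about 4–6 mm overall, so I relied on the wrist camera for both grasps and the foot's edge. One wrist-camera fit of the board's slope gave 10.6° because of stray points, and I discarded it.

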